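# Load a soap mould into a covered setting box

## Task

Put the aluminium mould tin of soaps into the white setting box, through the narrow mouth in front of its clear cover: tilt it plain end first to get it under the cover, lay it down level on the box floor gently without letting it drop, and slide it fully home against the far wall. The red grip fin stays on top, at the mouth end. Leave the other things on the table alone.

Things in the scene. Friction and masses are not known exactly. Their poses are not given: they have to be found in the camera images.
- tin: loose rigid aluminium mould tin, slab 160 x 84 x 25 mm (x, y, z), 0.25 to 0.42 kg, round pink and yellow soaps flush in its top; starts flat on the table. Origin: centre of underside; +x to its plain end, z up. A red grip fin stands on top near the -x end: x -72 to -36, y -7 to 7, z 25 to 60 mm
- tin_fin (a point): middle of the tin's red fin, tin coordinates (-54, 0, 46) mm; grasp the fin here across its 14 mm width
- tin_nose (a point): lower edge of the tin's plain end, tin coordinates (80, 0, 0) mm
- tin_tail (a point): lower edge of the tin's fin end, tin coordinates (-80, 0, 0) mm
- box: white setting box, fixed, 242 x 142 x 92 mm. Origin: centre of underside; +x from mouth end to far wall. Inside: floor z 8, x -115 to 115, y -65 to 65 mm. Walls 6 mm thick; near wall top z 84, side walls z 88 mm. Clear fixed cover, 4 mm thick, underside z 88, from x -15 mm (blue edge strip) to the far wall; x -115 to -15 is the open mouth
- box_floor (a point): middle of the box's inner floor, box coordinates (0, 0, 8) mm
- mouth (a point): centre of the mouth, box coordinates (-65, 0, 88) mm; the mouth is 100 mm long along box x, 130 mm wide: shorter than the tin
- back_stop (a point): foot of the far inner wall, box coordinates (115, 0, 8) mm; the tin's plain end rests against it when home, so the tin spans box x -45 to 115 mm and its fin is partly under the cover
- oil_amber: amber bottle with a screw cap, 34 mm across and 85 mm tall, standing loose on the table (origin: centre of underside); leave it alone
- oil_green: green bottle with a screw cap, 34 mm across and 85 mm tall, standing loose on the table (origin: centre of underside); leave it alone
- oil_pink: red bottle with a screw cap, 34 mm across and 85 mm tall, standing loose on the table (origin: centre of underside); leave it alone
- beaker: clear open beaker 70 mm across, 90 mm tall, loose on the left (origin: centre of underside); leave it alone
- spatula: spatula lying loose on the right (origin: underside); leave it alone

How it is judged (in metres and radians):
On the way:
1. the tin's plain end is under the cover while the tin is tilted nose down (x of tin_nose in the frame of box between 0 and 0.12 m and y of tin_nose in the frame of box between -0.066 and 0.066 m and z of tin_nose in the frame of box below 0.06 m and angle between tin's own z axis and vertical above 0.15 rad), for 0.1 s.
At the end, for the whole second after the job is handed in: the tin lies at rest flat on the box floor (both lower end edges within 5 mm of the floor, tilt under 0.06 rad, fin up), square to the box within 0.15 rad, plain end within 8 mm of the far wall under the cover, fin end towards the mouth (x of tin_nose in the frame of box between 0.107 and 0.12 m and z of each of tin_nose, tin_tail in the frame of box below 0.013 m and x of tin_tail in the frame of box below -0.035 m and y of tin_tail in the frame of box between -0.066 and 0.066 m and angle between tin's own z axis and vertical below 0.06 rad and angle between the x axis of tin and the x axis of box, either way round below 0.15 rad and linear speed of tin below 0.01 m/s); the robot touches nothing.
It fails at once if a bystander is pushed more than 30 mm or tipped over (distance of any of oil_amber, oil_green, oil_pink, beaker, spatula from where it was at the start of the episode above 0.03 m or angle between any of oil_amber, oil_green, oil_pink, beaker's own z axis and vertical above 0.5 rad).
It fails at once if the tin is dropped in the box instead of lowered (inside it moves faster than 0.6 m/s, or turns faster than 6.5 rad/s as when an end falls about 35 mm) (x of tin_nose in the frame of box between -0.1 and 0.135 m and y of tin_nose in the frame of box between -0.066 and 0.066 m and z of tin_nose in the frame of box below 0.085 m and (linear speed of tin above 0.6 m/s or angular speed of tin above 6.5 rad/s)).
It also fails if it takes over 61 s, if anything falls off the work surface, if the arm or the gripper's body presses on something with over 40 N, if the wrist force passes 120 N, or if a joint passes its speed limit or range.

## Robot

A 6-joint arm with a two-finger parallel gripper is mounted at the origin on the work surface. World frame = base frame: x ahead of the robot, y to its left, z up, the work surface at z = 0. Lengths are in mm, angles in rad, forces in N, time in s.
With the tool pointing down it reaches from about 250 to 850 mm from the base axis. Payload 12.5 kg.
Tool frame: the origin (TCP) lies at the very end of the fingers, on their centre line; the grasp point (between the pads) lies 19 mm behind it (robot.hold_point_z is the distance from the TCP to the grasp point, in mm); z points along the fingers, y is the line along which they close (so a half turn about z gives the same grasp; the last joint's range is limited). The gripper opens to 93 mm and grips with 3 to 60 N. Pads are 15 mm wide; open, the fingers measure 128 mm over their backs; the gripper's body (75 mm by 188 mm) begins 65 mm behind the grasp point.
Start: joints at [1.085, 0.351, 1.652, -0, 1.139, -0.085], TCP at [214.553, 506.41, 218.633] pointing down, gripper open.
Joint ranges: [-2.75, 2.75], [-0.79, 2.1], [0.01, 2.65], [-1.57, 4.71], [0.07, 3.14], [-2.87, 2.87]. Speed limits (rad/s): [2.22, 2.22, 2.79, 3.14, 3.14, 3.14].

## Interface

Orientations are given as a 3x3 rotation matrix whose columns are the frame's x, y, z axes.
In Python, from cell import robot, grip, solver, sensors, imaging gives the robot as it stands. Calls block until the motion is done:
- robot.move_pose(position, orientation): joint-space move of the TCP to a pose.
- robot.servo_line(position, vel=150, rot=None, threshold=None): straight line of the TCP; rot=None keeps the orientation; vel is the mean speed in mm/s. With threshold (N) it stops when the force on the tool has changed by that much, and returns True; else False.
- robot.goto_joints(angles): joint-space move.
- grip(opening, force=None): finger opening in mm; force is the grip in N (None keeps the last); returns when the fingers have stopped.
- robot.hold(seconds).
- solver.inverse_kinematics(position, orientation): joint angles nearest the present ones, or None.
- sensors.observe(): the state.
- imaging.get_image(name): name is "side" or "top"; returns a dict with "color" (400x640x3 uint8, red, green, blue), "depth" (400x640 float32, mm along the optical axis (not along the pixel's ray), 0 where there is no reading), "K" (3x3 intrinsics, pixels), "R" (3x3) and "t" (3): a world point X has camera coordinates R X + t. Camera axes: x right, y down, z forward; pixel columns grow to the right and rows downward; lengths in mm; the calibration is good to about 2 mm. A picture is of the moment at which its call begins.
A pose or a line that the arm cannot do raises robot.Unreachable and nothing moves.
- robot.sign_off(): hands the job in; it is judged then, once.
Trained networks look in a picture, given as the dict that the camera call returned (one of the last four; its "shot" number tells which), for a name from the list of things; names that differ only in an ending like _2 or _b are one class to them, and where a whole thing is asked for, a point or a joint stands for the part that bears it (a point fixed in the world has none). Each returns a list of dicts, best first, with "confidence" (0 to 1); they miss things now and then, are a little off and sometimes report something else, mostly with a low value. They report only what shows in the picture. A call takes as long as a camera call.
- imaging.recognise(picture, label): "xyz" ([x, y, z] in mm, in world coordinates, good to about 4 mm: the middle of the surface that is visible of it).
The state is a dict: "time": time; "joint_pos": joint angles; "qd": joint speeds; "joint_efforts": joint torques, N m; "tcp_pos": TCP position; "orientation": TCP orientation; "wrist_force": force on the tool from outside, world axes, zero at the start; "wrist_torque": the same for the moment, N m; "grip_width": finger opening in mm; "grip_force": force on a finger pad.
Only numpy, scipy, OpenCV 4.12 (cv2) and the standard library are available. Lean on these libraries where they do the work, as an engineer would, in place of code of your own. Each camera call takes 0.05 s, during which the arm holds its last target. There are 200 camera calls.

## Working session

There is one attempt and no reset: what is moved stays moved. The work goes in short steps, each a Python script; the robot and the scene stay as the last script left them, time stands still between calls to the robot, and variables do not carry over. Pictures are saved under pics/ and viewed, at most 10 in all, crops included, and the job is handed in when it is done.

```bash
mkdir -p pics; ls; python3 - <<'E'
from cell import robot, grip, solver, sensors, imaging
import cv2,numpy as np
for n in("top","side"):
    p=imaging.get_image(n); cv2.imwrite(f"pics/a_{n}.png",p["color"][:,:,::-1]); np.savez(f"pics/a_{n}.npz",**{k:p[k] for k in("color","depth","K","R","t")})
    print(n,(-p["R"].T@p["t"]).round(),p["R"].round(2).tolist())
    for l in("tin","tin_fin","box","oil_amber","oil_green","oil_pink","beaker","spatula"):
        print(l,[(np.round(d["xyz"]),round(d["confidence"],2)) for d in imaging.recognise(p,l)[:2]])
E
```

```text
pics
top [ 433.   14. 1235.] [[-0.03, -1.0, -0.01], [-0.99, 0.03, -0.12], [0.12, 0.0, -0.99]]
tin [(array([ 558., -198.,   25.]), 0.65)]
tin_fin [(array([ 561., -200.,   28.]), 0.78), (array([528., 147.,  95.]), 0.57)]
box [(array([529., 146.,  94.]), 0.62), (array([ 620., -113.,   60.]), 0.42)]
oil_amber [(array([ 619., -113.,   60.]), 0.56)]
oil_green [(array([ 599., -286.,   50.]), 0.51)]
oil_pink [(array([597., 258.,  56.]), 0.67), (array([ 558., -201.,   26.]), 0.59)]
beaker [(array([499., 513.,  55.]), 0.62)]
spatula [(array([ 595., -455.,    2.]), 0.58)]
side [  378. -1069.   987.] [[0.98, -0.17, 0.01], [-0.1, -0.63, -0.77], [0.14, 0.75, -0.64]]
tin [(array([ 554., -211.,   27.]), 0.79)]
tin_fin [(array([ 556., -214.,   24.]), 0.8), (array([ 582., -460.,    4.]), 0.68)]
box [(array([530., 103.,  71.]), 0.77), (array([ 556., -212.,   25.]), 0.53)]
oil_amber [(array([ 622., -133.,   46.]), 0.85)]
oil_green [(array([ 597., -306.,   46.]), 0.65)]
oil_pink []
beaker [(array([497., 477.,  69.]), 0.97)]
spatula [(array([ 581., -461.,    6.]), 0.57)]
```

View pics/a_top.png

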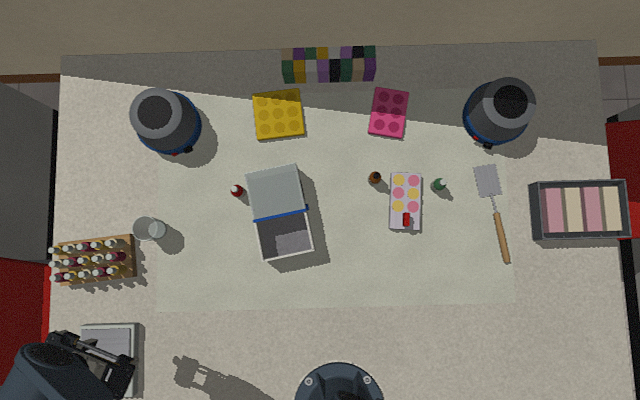

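View pics/a_side.png

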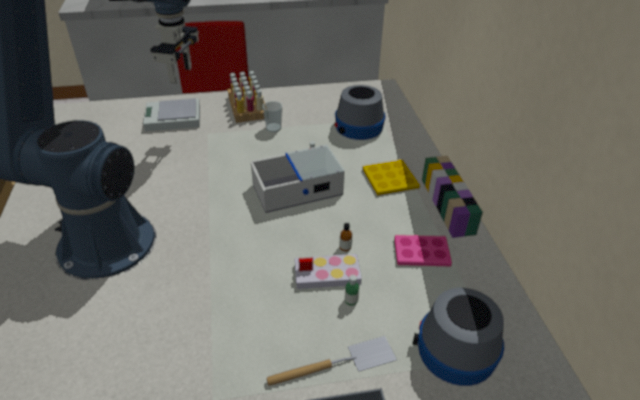

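Top view: the tin is at (406,200) with its fin at (408,220), towards the robot. The box is centred near (280,212), with its mouth towards the robot and a blue strip at (280,213). The bottles flank the tin at (375,178) and (438,184), and the red one is beside the box at (237,190). Next I fit poses from depth.

```bash
cat > meas.py <<'E'
import numpy as np,cv2
def cloud(p):
    v,u=np.mgrid[0:400,0:640]; d=p["depth"]; K=p["K"]
    c=np.stack([(u-K[0,2])/K[0,0]*d,(v-K[1,2])/K[1,1]*d,d],-1)
    w=(c-p["t"])@p["R"]; w[d<=0]=np.nan
    return w
def rect(P):
    (c,s,a)=cv2.minAreaRect(P.astype(np.float32)); return np.round(c,1),np.round(s,1),round(a,2)
E
python3 - <<'E'
import numpy as np,cv2
from meas import *
p=np.load("pics/a_top.npz"); w=cloud(p); hsv=cv2.cvtColor(p["color"],cv2.COLOR_RGB2HSV).astype(int)
X,Y,Z=w[...,0],w[...,1],w[...,2]
def comp(m,seed):
    n,l=cv2.connectedComponents(m.astype(np.uint8)); 
    ids=l[seed[1]-8:seed[1]+9,seed[0]-8:seed[0]+9]; ids=ids[ids>0]; return l==np.bincount(ids).argmax()
t=comp((Z>12)&(Z<75),(405,195))
print("tin",rect(w[t][:,:2]),t.sum(), "z med",np.median(Z[t]))
red=((hsv[...,0]<6)|(hsv[...,0]>174))&(hsv[...,1]>150)&(hsv[...,2]>100)
f=red&(abs(X-510)<60)&(abs(Y+205)<60)
print("fin",f.sum(),np.nanmedian(w[f],0), rect(w[f&(Z>45)][:,:2]) if (f&(Z>45)).any() else Z[f])
b=(Z>76)&(Z<100)&(abs(X-500)<180)&(abs(Y-130)<130)
b=comp(cv2.dilate(b.astype(np.uint8),np.ones((2,2))).astype(bool),(275,190))&b
print("box",rect(w[b][:,:2]),b.sum(),np.nanpercentile(Z[b],[5,50,95]))
bl=(abs(hsv[...,0]-110)<12)&(hsv[...,1]>150)&(abs(X-500)<80)&(abs(Y-130)<90)&(Z>70)
print("blue",bl.sum(),np.nanmean(w[bl],0),rect(w[bl][:,:2]))
tb=(abs(X-400)<30)&(abs(Y)<60);print("table z",np.nanmedian(Z[tb]))
s=np.nanmedian(Z[222:245,275:300]);print("floor",s)
E
```

```text
tin (array([ 560.9, -203.6]), array([ 85. , 161.2]), 85.39) 1732 z med 24.802530623598194
fin 65 [ 505.83245142 -198.98423383   59.51532522] (array([ 506. , -198.8]), array([11.9, 32.8]), 86.48)
box (array([534.4, 144.9]), array([242.7, 142.6]), 10.67) 3046 [84.9836516  91.00486275 94.74976874]
blue 138 [523.4209031  139.94826027  91.04568059] (array([523.5, 140. ]), array([  7.3, 137. ]), 10.67)
table z 0.043881212867345906
floor 7.263513929572283
```

Tin: centre (560.9, -203.6), yaw -4.6°, 161x85 mm, and the fin position agrees. Box: centre (534.4, 144.9), yaw 10.67°, 242.7x142.6 mm. Both fit the given sizes. Next I plan the tilted path in box x–z with clearance checks.

```bash
cat > plan.py <<'E'
import numpy as np
from scipy.spatial.transform import Rotation as Ro
TIN=(np.array([560.9,-203.6,0]),np.deg2rad(-4.6)); BOX=(np.array([534.4,144.9,0]),np.deg2rad(10.67))
PHI=np.deg2rad(25); G=np.array([-57,0,48.])       # grasp in tin frame, tool lean-back
HOLD=19.
def tcp(o,R,g=G,phi=PHI):
    """TCP pose for tin at origin o, rotation R (world)"""
    z=np.array([np.sin(phi),0,-np.cos(phi)]); y=np.array([0,-1.,0]); x=np.cross(y,z)
    T=np.stack([x,y,z],1)
    return o+R@(g+HOLD*z), R@T
def tin_in_box(xn,zn,th,box=BOX,droop=0.):
    """nose (box coords) + nose-down tilt -> tin pose in world"""
    Rb=Ro.from_euler('z',box[1]).as_matrix(); R=Ro.from_euler('y',th).as_matrix()
    o=np.array([xn,0,zn])-R@np.array([80,0,0])
    return box[0]+Rb@o, Rb@R@Ro.from_euler('y',droop).as_matrix().T if 0 else Rb@R
def outline():
    def seg(P,n=40): P=np.array(P+[P[0]],float); return np.concatenate([np.linspace(P[i],P[i+1],n) for i in range(len(P)-1)])
    tin=seg([(-80,0),(80,0),(80,25),(-36,25),(-36,60),(-72,60),(-72,25),(-80,25)])
    a=np.array([-np.sin(PHI),np.cos(PHI)]); b=np.array([np.cos(PHI),np.sin(PHI)]); g=G[[0,2]]
    f=lambda u,v:tuple(g+u*a+v*b)
    return tin,np.concatenate([seg([f(-19,-10),f(-19,10),f(65,10),f(65,-10)]),seg([f(65,-37.5),f(65,37.5),f(200,37.5),f(200,-37.5)])])
OBS=[(-121,-115,0,84),(-15,121,88,92),(115,121,0,92)]
def clear(xn,zn,th):
    tin,gr=outline(); P=np.concatenate([tin,gr])
    c,s=np.cos(th),np.sin(th); W=(P-[80,0])@np.array([[c,-s],[s,c]])+[xn,zn]
    d=1e9
    for x0,x1,z0,z1 in OBS:
        dx=np.maximum(x0-W[:,0],W[:,0]-x1); dz=np.maximum(z0-W[:,1],W[:,1]-z1)
        d=min(d,np.where((dx>0)|(dz>0),np.hypot(np.maximum(dx,0),np.maximum(dz,0)),np.maximum(dx,dz)).min())
    # gripper body also spans the side walls (z 88)
    body=W[len(tin)+160:,1].min()-88
    return min(d,body)
E
python3 - <<'E'
from plan import *
for t in (36,32,28,24,20,16,12,8,4,0):
    b=max((clear(x,z,np.deg2rad(t)),x,z) for x in range(0,108,2) for z in ((10,14,20) if t>4 else (8,)))
    print(t,[round(v,1) for v in b])
for t in (28,32,36):
    th=np.deg2rad(t)
    print(t,max((min(clear(x0-u*np.cos(th),z0+u*np.sin(th),th) for u in range(0,161,10)),x0,z0) for x0 in range(10,80,4) for z0 in (10,14,20)))
E
```

```text
36 [np.float64(18.3), 18, 10]
32 [np.float64(15.6), 32, 10]
28 [np.float64(16.2), 44, 10]
24 [np.float64(19.0), 52, 10]
20 [np.float64(20.6), 56, 10]
16 [np.float64(21.2), 60, 14]
12 [np.float64(22.5), 64, 20]
8 [np.float64(23.8), 68, 20]
4 [np.float64(24.7), 74, 8]
0 [np.float64(11.1), 102, 8]
28 (np.float64(12.124987954022064), 50, 10)
32 (np.float64(15.355249723528317), 26, 14)
36 (np.float64(18.308313752280544), 18, 10)
```

```bash
python3 - <<'E'
from plan import *
from cell import robot, grip, solver, sensors, imaging
R=Ro.from_euler('z',TIN[1]).as_matrix()
print(sensors.observe()["time"])
p,T=tcp(TIN[0],R); print(p,T.round(2).tolist(),solver.inverse_kinematics(p,T))
for h in (120,):print(solver.inverse_kinematics(p+[0,0,h],T))
for a in ((-60,100,.56),(40,14,.5),(80,9,.1),(115,8,0)):
    p,T=tcp(*tin_in_box(*a)); print(a,p.round(),solver.inverse_kinematics(p,T))
E
```

```text
0.9
[ 512.08748611 -199.67263838   30.78015205] [[0.9, -0.08, 0.42], [-0.07, -1.0, -0.03], [0.42, 0.0, -0.91]] [-0.5549476   0.53041338  2.07266226  0.93646418  0.24216183  0.21269344]
[-0.5549476   0.28804488  2.0171331   0.43032052  0.48139483  0.74857033]
(-60, 100, 0.56) [384. 117. 195.] [ 1.79183743e-01  1.74975502e-01  1.96012093e+00 -9.60498165e-04
  1.13016105e+00  1.56421689e+00]
(40, 14, 0.5) [477. 134. 103.] [ 1.80257786e-01  4.42402984e-01  1.84829394e+00 -4.79320646e-04
  9.14562344e-01  1.56513203e+00]
(80, 9, 0.1) [490. 137.  53.] [0.17887523 0.43390943 2.11722543 0.00964997 0.25414523 1.55451678]
(115, 8, 0) [521. 142.  39.] [0.17897287 0.49531902 2.10982271 0.03065782 0.10017545 1.53371794]
```

```bash
sed -i 's/PHI=np.deg2rad(25); G=np.array(\[-57/PHI=np.deg2rad(17); G=np.array([-61/' plan.py; python3 - <<'E'
from plan import *
from cell import robot, grip, solver, sensors, imaging
for a in ((10,14,36),(26,14,32),(44,12,28),(52,12,24),(58,12,20),(62,12,15),(66,11,10),(72,10,5),(80,9,0),(100,8,0),(115,8,0)):
    th=np.deg2rad(a[2]);p,T=tcp(*tin_in_box(a[0],a[1],th)); print(a,clear(a[0],a[1],th).round(1),np.round(solver.inverse_kinematics(p,T),2))
th=np.deg2rad(34); print([(u,clear(20-u*np.cos(th),14+u*np.sin(th),th).round(1)) for u in range(0,170,20)])
R=Ro.from_euler('z',TIN[1]).as_matrix(); p,T=tcp(TIN[0],R)
for h in (0,80,150): print(p.round(),np.round(solver.inverse_kinematics(p+[0,0,h],T),2))
# pick
robot.move_pose(p+[0,0,80],T); grip(50); 
robot.servo_line(p,vel=80); grip(0,60); s=sensors.observe(); print(s["time"],s["grip_width"],s["grip_force"],s["wrist_force"])
robot.servo_line(p+[0,0,20],vel=40); robot.hold(.3)
s=sensors.observe(); print(s["time"],s["grip_width"],s["grip_force"],s["wrist_force"],s["wrist_torque"])
import cv2
q=imaging.get_image("side"); cv2.imwrite("pics/b.png",cv2.resize(q["color"][200:320,240:420,::-1],None,fx=4,fy=4)); np.savez("pics/b_side.npz",**{k:q[k] for k in("color","depth","K","R","t")})
from meas import cloud
w=cloud(q).reshape(-1,3); c=np.cos(TIN[1]);sn=np.sin(TIN[1])
L=(w-TIN[0])@np.array([[c,-sn,0],[sn,c,0],[0,0,1]]) 
m=(L[:,0]>-25)&(L[:,0]<70)&(abs(L[:,1])<34)&(L[:,2]>8)&(L[:,2]<80)
A=np.c_[L[m,:2],np.ones(m.sum())]; print("top plane",np.linalg.lstsq(A,L[m,2],rcond=None)[0].round(3),m.sum())
E
```

```text
(10, 14, 36) 16.9 [ 0.18  0.52  1.72 -0.    1.24  1.57]
(26, 14, 32) 15.4 [ 0.18  0.5   1.75 -0.    1.15  1.57]
(44, 12, 28) 14.5 [ 0.18  0.5   1.77 -0.    1.07  1.57]
(52, 12, 24) 17.2 [ 0.18  0.48  1.82 -0.    0.97  1.57]
(58, 12, 20) 20.0 [ 0.18  0.46  1.87 -0.    0.86  1.57]
(62, 12, 15) 20.9 [0.18 0.44 1.94 0.   0.72 1.56]
(66, 11, 10) 22.8 [0.18 0.43 2.01 0.   0.58 1.56]
(72, 10, 5) 24.7 [0.18 0.44 2.07 0.   0.42 1.56]
(80, 9, 0) 20.2 [0.18 0.46 2.12 0.01 0.27 1.56]
(100, 8, 0) 15.0 [0.18 0.48 2.07 0.01 0.29 1.56]
(115, 8, 0) 0.0 [0.18 0.5  2.03 0.01 0.31 1.56]
[(0, np.float64(16.8)), (20, np.float64(16.8)), (40, np.float64(16.8)), (60, np.float64(16.8)), (80, np.float64(17.5)), (100, np.float64(17.6)), (120, np.float64(17.5)), (140, np.float64(17.5)), (160, np.float64(19.6))]
[ 506. -199.   30.] [-0.53  0.53  2.    0.37  0.36  0.8 ]
[ 506. -199.   30.] [-0.53  0.38  1.97  0.25  0.54  0.93]
[ 506. -199.   30.] [-0.53  0.27  1.91  0.2   0.7   0.99]
6.2833 13.40095588426544 59.99669551849365 [-0.55142029 -0.48226915  1.72912747]
7.2333 13.460524787273778 59.996482729911804 [-0.10276585 -0.36287441 -2.25792117] [0.04677667 0.60888347 0.01606927]
top plane [-3.000e-03 -3.000e-03  4.628e+01] 777
```

The pick held: the tin is level in the grip (plane slope about 0) and weighs about 0.4 kg. Next: lift, carry, and tilt above the mouth.

```bash
python3 - <<'E'
from plan import *
from meas import *
from cell import robot, grip, solver, sensors, imaging
s=sensors.observe(); robot.servo_line(np.array(s["tcp_pos"])+[0,0,180],vel=150)
th=np.deg2rad(34); u=170; p,T=tcp(*tin_in_box(20-u*np.cos(th),14+u*np.sin(th),th))
print(p,solver.inverse_kinematics(p+[0,0,40],T))
robot.move_pose(p+[0,0,40],T); robot.hold(.2)
s=sensors.observe(); print(s["time"],s["grip_width"],s["wrist_force"],np.round(s["tcp_pos"]-p,1),np.abs(s["orientation"]-T).max())
q=imaging.get_image("side"); cv2.imwrite("pics/c.png",q["color"][60:300,120:440,::-1].repeat(2,0).repeat(2,1))
o,R=tin_in_box(20-u*np.cos(th),14+u*np.sin(th),th); o=o+[0,0,40]
for n in("side","top"):
    w=cloud(imaging.get_image(n)).reshape(-1,3); L=(w-o)@R
    m=(L[:,0]>-25)&(L[:,0]<72)&(abs(L[:,1])<36)&(abs(L[:,2]-25)<15)
    A=np.c_[L[m,:2],np.ones(m.sum())]
    if m.sum()>30: print(n,"plane in expected tin frame",np.linalg.lstsq(A,L[m,2],rcond=None)[0].round(3),m.sum())
    m=(abs(L[:,1])<60)&(abs(L[:,0])<110)&(abs(L[:,2]-20)<10); print(np.nanpercentile(L[m],[1,99],axis=0).round(1))
E
```

```text
[321.59959282 104.80633435 209.5330061 ] [ 0.17890101  0.08444869  1.94226835 -0.00216923  1.41157445  1.56413472]
10.15 13.560812279724507 [ 0.24864416 -0.14509914 -4.65219252] [ 0.3 -0.4 39.9] 0.0012436393024543302
side plane in expected tin frame [-5.0000e-03  2.0000e-03  2.7396e+01] 353
[[-80.7 -47.5  10.5]
 [ 76.6  37.9  29.6]]
[[-81.4  -8.1  10.1]
 [-65.6  40.7  27.7]]
```

View pics/c.png

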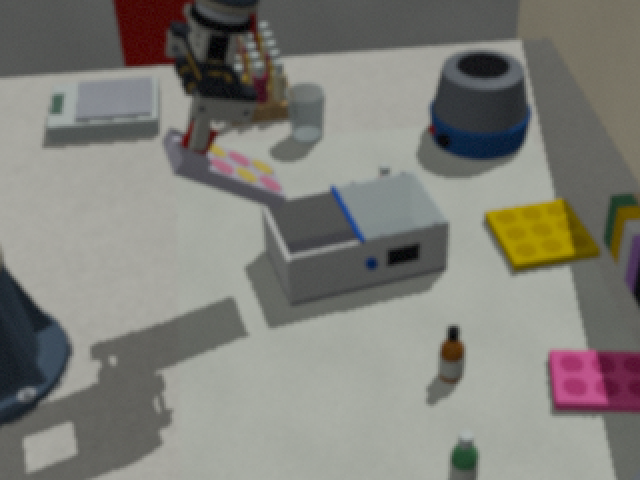

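The picture shows the tin in the jaw with its nose at about (280,198), tilted towards the mouth's near wall at (275,215). It matches the planned pose within about 2 mm. Next, insert and lower.

```bash
python3 - <<'E'
from plan import *
from cell import robot, grip, solver, sensors, imaging
d=np.deg2rad; th=d(34)
def go(xn,zn,t,vel,thr=12):
    p,T=tcp(*tin_in_box(xn,zn,t)); hit=robot.servo_line(p,vel=vel,rot=T,threshold=thr)
    if hit: s=sensors.observe(); print("HIT",xn,zn,np.rad2deg(t),s["wrist_force"],s["tcp_pos"]-p)
    return hit
u=170
W=[(20-u*np.cos(th),14+u*np.sin(th),th,80),(20,14,th,80),(44,13,d(28),40),(52,13,d(24),40),(58,13,d(20),40),(62,13,d(15),40),(66,13,d(10),40),(72,12,d(5),40),(80,11,0,40)]
for w in W:
    if go(*w): break
robot.hold(.2)
s=sensors.observe(); print(s["time"],s["grip_width"],s["wrist_force"],s["wrist_torque"])
import cv2; from meas import *
q=imaging.get_image("top"); cv2.imwrite("pics/d.png",cv2.resize(q["color"][140:280,200:360,::-1],None,fx=4,fy=4))
E
```

```text
16.525 13.826964725081451 [-0.3182941  -0.01758483 -3.62997505] [-0.08076257  0.6202962   0.03335164]
```

View pics/d.png

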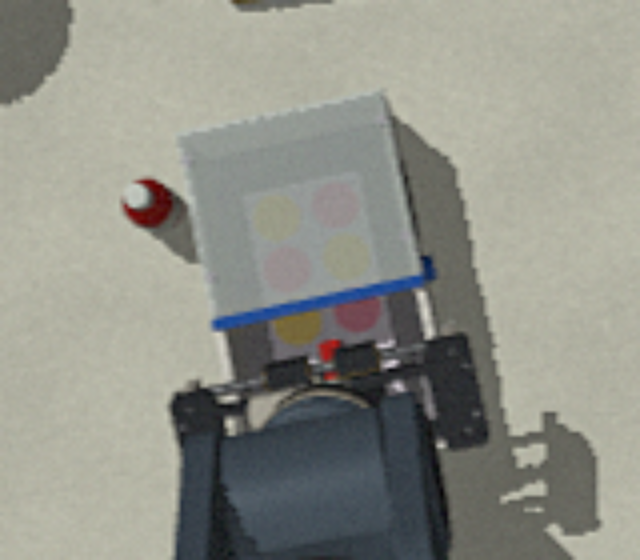

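The tin is level under the cover. Its soaps show through the cover at (300,230), the fin is at (330,350) in the mouth, and the fingers are clear of the blue strip. Next: lower until contact, slide home, release.

```bash
python3 - <<'E'
from plan import *
from cell import robot, grip, solver, sensors, imaging
Rb=Ro.from_euler('z',BOX[1]).as_matrix()
def boxtin():
    s=sensors.observe(); p0,_=tcp(*tin_in_box(0,0,0)); return (Rb.T@(np.array(s["tcp_pos"])-p0)).round(1),np.round(s["wrist_force"],1)
p,T=tcp(*tin_in_box(80,4,0))
print(robot.servo_line(p,vel=10,rot=T,threshold=3),boxtin())
z=boxtin()[0][2]
p,T=tcp(*tin_in_box(120,z+.5,0))
print(robot.servo_line(p,vel=25,rot=T,threshold=10),boxtin())
robot.hold(.2);print(boxtin())
x=boxtin()[0][0]
# touch down again, then release
p,T=tcp(*tin_in_box(x,z-3,0))
print(robot.servo_line(p,vel=10,rot=T,threshold=3),boxtin())
s=sensors.observe();print(s["time"],s["grip_width"])
E
```

```text
True (array([80.1, -0. ,  8.1]), array([-0.7, -0.3,  5.1]))
True (array([80., -0.,  8.]), array([-1.7, -0.1,  3.8]))
(array([80., -0.,  8.]), array([-2.1,  0.1,  5.6]))
True (array([80., -0.,  8.]), array([-2. , -1.3,  6.8]))
17.7 13.87408151726929
```

```bash
python3 - <<'E'
from plan import *
from cell import robot, grip, solver, sensors, imaging
Rb=Ro.from_euler('z',BOX[1]).as_matrix()
def boxtin():
    s=sensors.observe(); p0,_=tcp(*tin_in_box(0,0,0)); return (Rb.T@(np.array(s["tcp_pos"])-p0)).round(1),(Rb.T@np.array(s["wrist_force"])).round(1)
p,T=tcp(*tin_in_box(80,9.5,0)); robot.servo_line(p,vel=10,rot=T); robot.hold(.2); print(boxtin())
for x in range(85,121,5):
    p,T=tcp(*tin_in_box(x,9.5,0)); h=robot.servo_line(p,vel=25,rot=T,threshold=12); print(x,h,boxtin())
    if h and boxtin()[0][0]>105: break
robot.hold(.2);r=boxtin();print(r)
p,T=tcp(*tin_in_box(r[0][0],5,0))
print(robot.servo_line(p,vel=8,rot=T,threshold=3),boxtin())
s=sensors.observe();print(s["time"],s["grip_width"])
E
```

```text
(array([79.9, -0. ,  9.4]), array([-0.4, -0.2, -3.5]))
85 False (array([85.2,  0. ,  9.5]), array([ 0.7, -0.2, -2.6]))
90 False (array([90.1, -0. ,  9.5]), array([-0.1, -0.3, -3. ]))
95 False (array([95.1,  0. ,  9.5]), array([ 0. , -1. , -3.7]))
100 False (array([100.1,  -0. ,   9.5]), array([ 0.1, -0.5, -3.5]))
105 False (array([105.1,  -0. ,   9.5]), array([ 0.8, -0.2, -3.4]))
110 False (array([110.1,   0. ,   9.5]), array([ 0.2,  0.2, -3.2]))
115 False (array([115.1,  -0. ,   9.4]), array([-0.8,  0.5, -3.8]))
120 True (array([114.7,  -0. ,   8.1]), array([ 0.7,  0.3, -0.7]))
(array([ 1.146e+02, -1.000e-01,  8.000e+00]), array([ 1.9, -0.4, -0.2]))
True (array([ 1.146e+02, -1.000e-01,  8.000e+00]), array([-1.1, -0.4,  5.7]))
21.325 13.981900924207228
```

Contact with the far wall came at x≈115 as expected, and the tin is on the floor. Next: release, back out along the tool axis, and check.

```bash
python3 - <<'E'
from plan import *
from meas import *
from cell import robot, grip, solver, sensors, imaging
grip(40); s=sensors.observe(); p=np.array(s["tcp_pos"]); T=np.array(s["orientation"]); print(s["wrist_force"])
print(robot.servo_line(p-120*T[:,2],vel=80,threshold=15))
Rb=Ro.from_euler('z',BOX[1]).as_matrix()
robot.servo_line(np.array(sensors.observe()["tcp_pos"])+[-60,0,90],vel=150)
robot.move_pose([330,-200,300],np.diag([1.,-1,-1]))
q=imaging.get_image("top"); cv2.imwrite("pics/e.png",cv2.resize(q["color"][140:280,200:360,::-1],None,fx=4,fy=4))
L=(cloud(q)-BOX[0])@Rb
m=(abs(L[...,1])<60)&(L[...,0]>-110)&(L[...,0]<-22)
t=m&(L[...,2]>22)&(L[...,2]<44); P=L[t]; print("tin top z",np.median(P[:,2]),"x",np.percentile(P[:,0],[1,5]),"y",np.percentile(P[:,1],[1,99]))
for lo,hi in((-30,-12),(12,30)):
    k=t&(L[...,1]>lo)&(L[...,1]<hi); print("tail edge",lo,np.percentile(L[k][:,0],2).round(1))
A=np.c_[P[:,:2],np.ones(len(P))];print(np.linalg.lstsq(A,P[:,2],rcond=None)[0])
print(sensors.observe()["time"])
E
```

```text
[-0.32763638  0.11926165 -0.28931057]
False
tin top z 32.39911278885459 x [-45.98197657 -45.32093961] y [-41.23144588  41.55852139]
tail edge -30 -45.7
tail edge 12 -45.8
[6.86638066e-02 6.14859794e-03 3.47540429e+01]
25.8583
```

View pics/e.png

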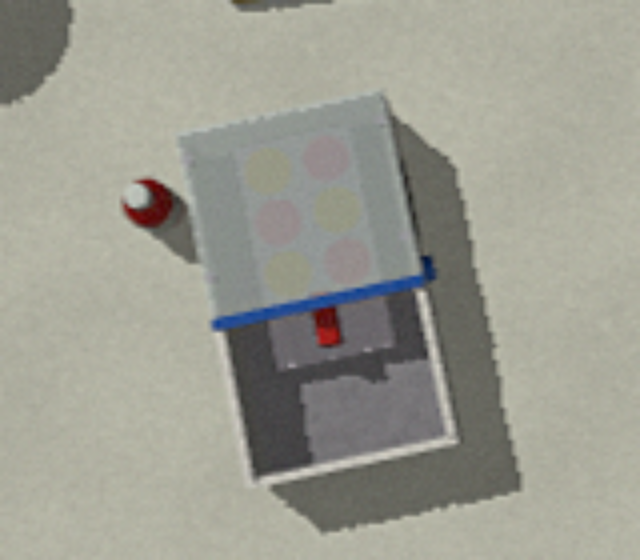

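The tin lies square and flat in the box. Its tail edge is at about (335,360), which is box x ≈ -45.7 and puts the nose at ≈ 114. The fin at (327,325) is up at the mouth, the top is at z 32–33, and the robot is clear. Handing in.

```bash
python3 -c "
from cell import robot
print(robot.sign_off())"
```

```text
the job is handed in; nothing more can be done
None
```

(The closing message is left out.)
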